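# Load the cytometer's reagent caddy

## Robot

A 7-joint arm with a two-finger parallel gripper is mounted at the origin on the work surface. World frame = base frame: x ahead of the robot, y to its left, z up, the work surface at z = 0. Lengths are in mm, angles in rad, forces in N, time in s.
With the tool pointing down it reaches from about 425 to 875 mm from the base axis. Payload 8.4 kg.
Tool frame: the origin (TCP) lies where the fingers leave the gripper's body, on its centre line; the fingertips stand 73 mm ahead of it and the grasp point (between the pads) lies 54 mm ahead of it; z points along the fingers, y is the line along which they close (so a half turn about z gives the same grasp; the last joint's range is limited). The gripper opens to 85 mm and grips with 20 to 120 N. Pads are 22 mm wide; open, the fingers measure 114 mm over their backs; the gripper's body (76 mm by 85 mm) begins 54 mm behind the grasp point. The pads swing forward as they close: fully open they stand 13 mm farther back than shut.
Start: joints at [-1.32, 0.333, 0.04, 1.465, -0.013, 1.343, -0.059], TCP at [222.763, 610.61, 303.908] pointing down, gripper open.
Joint ranges: [-2.58, 2.58], [-0.38, 2.09], [-1.3, 1.39], [0.25, 2.4], [-1.5, 4.64], [0.08, 2.09], [-2.65, 2.65]. Speed limits (rad/s): [2.22, 2.22, 2.79, 2.79, 3.14, 3.14, 3.14].

## Interface

Orientations are given as a unit quaternion [w, x, y, z].
In Python, from plant import monitor, imaging, ticket gives the robot as it stands.
- The arm moves only by the tool carry_out, never from a script. Its argument "moves" is text: rows parted by semicolons, each of 7 numbers parted by spaces: the shift along the tool's x, y, z in m, then the turn, a rotation vector about the tool's x, y, z in degrees, then the opening, from 0 (shut) to 1 (fully open). In form: x y z ax ay az gripper; .... A call has 1 to 5 rows; each row is the pose to reach, as a shift and turn from the pose commanded when the call began, along the tool's axes at that moment; what a row does not reach only later rows make up. A row lasts 1/8 s, in which the tool goes at most 62.5 mm and 10.7 degrees, less where a joint would pass 70% of its speed; a pose out of reach is approached as far as the arm can. A call with a gripper value outside its range is refused whole. The fingers move at their own pace and stop on an object; the grip force is fixed at half the most. Time passes only in rows, so rows that repeat a pose let the fingers close. It gives the time, the measured TCP pose, the force, the opening and the grip force at its end, in the units of the state.
- monitor.sense(): the state, without advancing time (a new reading comes with each control period).
- imaging.capture(name): name is "scene" or "top" or "wrist"; returns a dict with "frame" (420x560x3 uint8, red, green, blue), "K" (3x3 intrinsics, pixels), "position" and "rotation" of the camera in the world. Camera axes: x right, y down, z forward; pixel columns grow to the right and rows downward; lengths in mm; the calibration is good to about 2 mm. A picture is of the moment at which its call begins. There is no depth.
- ticket.sign_off(): hands the job in; it is judged then, once.
The state is a dict: "clock": time; "joint_pos": joint angles; "joint_vel": joint speeds; "joint_torque": joint torques, N m; "tcp_pos": TCP position; "tcp_rot": TCP orientation; "contact_force": force on the tool from outside, world axes, zero at the start; "moment": the same for the moment, N m; "opening": finger opening in mm; "finger_force": force on a finger pad.
Only numpy, scipy, OpenCV 4.12 (cv2) and the standard library are available. Lean on these libraries where they do the work, as an engineer would, in place of code of your own. Each camera call takes 0.05 s, during which the arm holds its last target. There are 200 camera calls.

## Task

Load the cytometer's grey reagent caddy: stand each of the four white bottles upright in the bay whose floor pad has the colour of its cap. The two amber-brown bottles belong to another assay, whatever the colour of their caps, so leave them standing where they are; never tip any bottle over.

Things in the scene. Friction and masses are not known exactly. Their poses are not given: they have to be found in the camera images.
- bottle_red: Loose upright bottle to load: round WHITE body, red screw cap. Body 34 mm across up to 55 mm high, then a shoulder; cap 22 mm across, 61 to 82 mm high; 35 to 70 g. Origin: centre of its underside, z along its axis. Starts on the bench; bottles start at least 75 mm apart, centre to centre; the small things among them are under 25 mm high.
- bottle_blue: Loose upright bottle to load: round WHITE body, blue screw cap. Body 34 mm across up to 55 mm high, then a shoulder; cap 22 mm across, 61 to 82 mm high; 35 to 70 g. Origin: centre of its underside, z along its axis. Starts on the bench; bottles start at least 75 mm apart, centre to centre; the small things among them are under 25 mm high.
- bottle_yellow: Loose upright bottle to load: round WHITE body, yellow screw cap. Body 34 mm across up to 55 mm high, then a shoulder; cap 22 mm across, 61 to 82 mm high; 35 to 70 g. Origin: centre of its underside, z along its axis. Starts on the bench; bottles start at least 75 mm apart, centre to centre; the small things among them are under 25 mm high.
- bottle_green: Loose upright bottle to load: round WHITE body, green screw cap. Body 34 mm across up to 55 mm high, then a shoulder; cap 22 mm across, 61 to 82 mm high; 35 to 70 g. Origin: centre of its underside, z along its axis. Starts on the bench; bottles start at least 75 mm apart, centre to centre; the small things among them are under 25 mm high.
- amber_red: Look-alike that must stay where it stands: same shape and size as the white bottles (34 mm in diameter, 82 mm high) but the body is AMBER BROWN; red cap. Loose. Origin: centre of its underside.
- amber_yellow: Look-alike that must stay where it stands: same shape and size as the white bottles (34 mm in diameter, 82 mm high) but the body is AMBER BROWN; yellow cap. Loose. Origin: centre of its underside.
- pad_red: Fixed red pad, 54 x 54 x 2 mm, floor of one bay of the fixed grey caddy. Origin: centre of its underside, 4 mm above the bench; a bottle stands on its top, 2 mm higher. Bay 56 mm wide inside, walls 4 mm thick, rims 22 mm above the bench. Four bays in a row, 60 mm apart along the pads' y axis: fingers closing along the pads' x clear the neighbours. Pads swap bays between starts.
- pad_blue: Fixed blue pad, 54 x 54 x 2 mm, floor of one bay of the fixed grey caddy. Origin: centre of its underside, 4 mm above the bench; a bottle stands on its top, 2 mm higher. Bay 56 mm wide inside, walls 4 mm thick, rims 22 mm above the bench. Four bays in a row, 60 mm apart along the pads' y axis: fingers closing along the pads' x clear the neighbours. Pads swap bays between starts.
- pad_yellow: Fixed yellow pad, 54 x 54 x 2 mm, floor of one bay of the fixed grey caddy. Origin: centre of its underside, 4 mm above the bench; a bottle stands on its top, 2 mm higher. Bay 56 mm wide inside, walls 4 mm thick, rims 22 mm above the bench. Four bays in a row, 60 mm apart along the pads' y axis: fingers closing along the pads' x clear the neighbours. Pads swap bays between starts.
- pad_green: Fixed green pad, 54 x 54 x 2 mm, floor of one bay of the fixed grey caddy. Origin: centre of its underside, 4 mm above the bench; a bottle stands on its top, 2 mm higher. Bay 56 mm wide inside, walls 4 mm thick, rims 22 mm above the bench. Four bays in a row, 60 mm apart along the pads' y axis: fingers closing along the pads' x clear the neighbours. Pads swap bays between starts.
Mind the look-alikes: they are no part of the job. Of the things that look like the pad_green, take the one that is farthest from the robot's base at the start.

How it is judged (in metres and radians):
At the end, for the whole second after the job is handed in: Each white bottle stands upright (within 0.15 rad) on the pad of its cap's colour, its axis within 18 mm of the pad's centre and its foot on the pad (origin less than 6 mm above the pad's origin), released and at rest; both amber bottles stand upright, at rest, within 30 mm of where they started (horizontal distance between bottle_red and pad_red below 0.018 m and z of bottle_red in the frame of pad_red below 0.006 m and angle between each of bottle_red, bottle_blue, bottle_yellow, bottle_green, amber_red, amber_yellow's own z axis and vertical below 0.15 rad and linear speed of each of bottle_red, bottle_blue, bottle_yellow, bottle_green, amber_red, amber_yellow below 0.02 m/s and horizontal distance between bottle_blue and pad_blue below 0.018 m and z of bottle_blue in the frame of pad_blue below 0.006 m and horizontal distance between bottle_yellow and pad_yellow below 0.018 m and z of bottle_yellow in the frame of pad_yellow below 0.006 m and horizontal distance between bottle_green and pad_green below 0.018 m and z of bottle_green in the frame of pad_green below 0.006 m and distance of each of amber_red, amber_yellow from where it was at the start of the episode below 0.03 m); the robot touches nothing.
It fails at once if a bottle is tipped over (more than 0.6 rad from upright) (angle between any of bottle_red, bottle_blue, bottle_yellow, bottle_green, amber_red, amber_yellow's own z axis and vertical above 0.6 rad).
It fails at once if an amber bottle is moved more than 30 mm (distance of any of amber_red, amber_yellow from where it was at the start of the episode above 0.03 m).
It also fails if it takes over 106 s, if anything falls off the work surface, if the arm or the gripper's body presses on something with over 40 N, if the wrist force passes 120 N, or if a joint passes its speed limit or range.

## Working session

There is one attempt and no reset: what is moved stays moved. The work goes in short steps, Python scripts to look and compute and a tool call to move; the robot and the scene stay as the last step left them, time stands still between calls to the robot, and variables do not carry over. Pictures are saved under pics/ and viewed, at most 14 in all, crops included, and the job is handed in when it is done.

Besides the shell and the picture viewer there is one more tool, called as name(argument=value, ...) on one line, values as JSON. carry_out: Moves the arm, as the interface text tells. Its arguments: {"type":"object","properties":{"moves":{"type":"string"}},"required":["moves"]}

```bash
ls; mkdir -p pics; python3 - <<'E'
from plant import monitor, imaging
import cv2,numpy as np
s=monitor.sense();print(s)
for n in("scene","top"):
    c=imaging.capture(n);cv2.imwrite(f"pics/{n}0.png",c["frame"][:,:,::-1]);np.savez(f"{n}0.npz",**c);print(n,c["K"],c["position"],c["rotation"])
E
```

```text
pics
{'clock': 0.0, 'joint_pos': array([-1.32017561,  0.33388527,  0.03988665,  1.46630627, -0.01339461,
        1.34330214, -0.05850698]), 'joint_vel': array([ 4.83706084e-04,  1.83915877e-03, -3.41047960e-05,  7.20495461e-04,
       -8.81251107e-04,  2.93062488e-04, -1.73337537e-04]), 'joint_torque': array([-9.03001092e-04, -6.58543754e+01,  1.36532407e+00, -4.05572140e+01,
        1.69058098e-02,  1.23684900e-02, -2.10452566e-05]), 'tcp_pos': array([222.68186109, 610.28841493, 303.02079553]), 'tcp_rot': array([-8.30845241e-05,  1.74037326e-01,  9.84738717e-01, -8.13265240e-04]), 'contact_force': array([-0.71971102,  0.03833036,  0.5520076 ]), 'moment': array([ 0.00264379,  0.001766  , -0.00901454]), 'finger_force': 0.0, 'opening': 85.02441252351288}
scene [[421.39111514   0.         282.95841432]
 [  0.         421.39111514 213.720629  ]
 [  0.           0.           1.        ]] [1115.62546026  341.11914666  819.7663734 ] [-0.18083678  0.46859032  0.80519296 -0.3152546 ]
top [[488.50602171   0.         275.92470841]
 [  0.         488.50602171 206.39973431]
 [  0.           0.           1.        ]] [ 383.24083604   -4.3978708  1102.28586107] [-0.02417402  0.71269752 -0.70036416  0.03111123]
```

View pics/scene0.png

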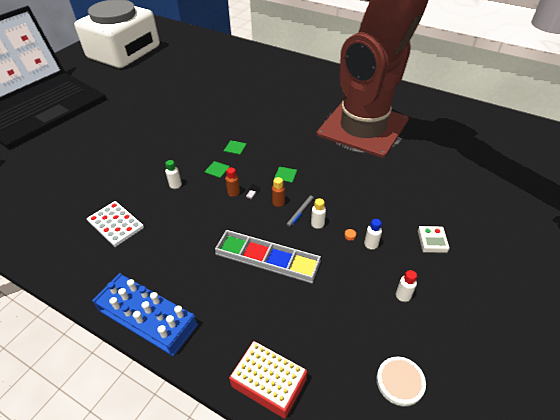

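View pics/top0.png

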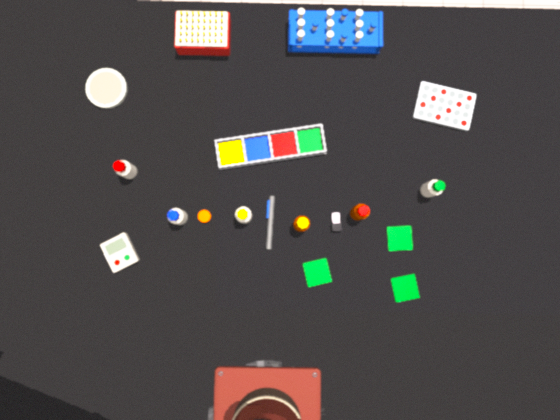

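The robot is at the top of the scene view and at the bottom of the top view. White bottles in the top view have caps at red (121,166), blue (174,215), yellow (242,215) and green (438,186). The ambers are at (302,223) and (361,211).

Green pad candidates in the top view are (311,140), (317,272), (400,238) and (405,288). (311,140) is the one meant: it is in the caddy and farthest from the base at (268,400). I'll confirm it in a crop.

```bash
cat > h.py <<'E'
import numpy as np,cv2
from scipy.spatial.transform import Rotation as R
def rot(q): return R.from_quat(np.asarray(q),scalar_first=True)
def world(c,uv,z):
    uv=np.atleast_2d(uv).astype(float)
    d=np.c_[uv,np.ones(len(uv))]@np.linalg.inv(c["K"]).T
    d=rot(c["rotation"]).apply(d); p=c["position"]
    return p+d*((z-p[2])/d[:,2])[:,None]
def pix(c,P):
    q=rot(c["rotation"]).inv().apply(np.atleast_2d(P)-c["position"]);q=q@c["K"].T
    return q[:,:2]/q[:,2:]
E
python3 - <<'E'
from h import *
c=np.load("top0.npz");f=c["frame"][:,:,::-1]
a=cv2.resize(f[115:180,205:340],(800,385),interpolation=cv2.INTER_CUBIC)
b=[cv2.resize(f[v-20:v+20,u-17:u+17],(133,156),interpolation=cv2.INTER_CUBIC) for u,v in((125,168),(177,215),(243,215),(302,223),(361,211),(433,188))]
b=np.hstack(b);b=cv2.copyMakeBorder(b,0,0,0,800-b.shape[1],cv2.BORDER_CONSTANT)
cv2.imwrite("pics/crop1.png",np.vstack([a,b]))
# colour blobs
h=cv2.cvtColor(np.ascontiguousarray(f),cv2.COLOR_BGR2HSV)
for n,lo,hi in(("red",0,4),("red2",175,180),("yel",24,34),("blue",110,130),("green",50,80)):
    m=cv2.inRange(h,(lo,150,90),(hi,255,255))
    k,_,st,ce=cv2.connectedComponentsWithStats(m)
    for i in range(1,k):
        if st[i,4]>30:
            z=6 if st[i,4]>300 else 82
            print(n,st[i],ce[i].round(1),"z",z,world(c,ce[i],z)[0,:2].round(1))
E
```

```text
red [174  13  57  43 521] [206.6  48. ] z 6 [832.9 151.6]
red [271 132  26  24 480] [283.5 143.6] z 6 [612.8 -29.2]
red [112 160  13  12 112] [118.3 165.7] z 82 [543.1 319. ]
red [358 205  13  11  97] [363.5 210.1] z 82 [ 458.9 -197.5]
red [223 367  44  22 270] [241.6 378. ] z 82 [111.4  50.3]
red [215 379  11  14  59] [219.8 384.7] z 82 [97.3 94.2]
red [302 397  18  23 128] [312.3 411.9] z 82 [ 46.3 -94.7]
red [215 401  12  19 117] [218.9 411. ] z 82 [45.4 94.7]
red [263 411  14   9  44] [270.2 414.8] z 82 [39.4 -9.4]
yel [218 140  26  25 515] [230.7 151.9] z 6 [591.4  90.2]
yel [238 209   9  10  72] [242.1 213.8] z 82 [446.5  56.8]
yel [200 211   9  10  70] [203.9 215.6] z 82 [441.3 136.3]
yel [297 217  12  12 112] [302.5 222.4] z 82 [430.7 -69.8]
blue [167 211  12   9  32] [171.6 215.3] z 82 [440.8 203.7]
green [298 128  24  24 468] [309.7 139.7] z 6 [623.  -88.7]
green [433 180  13  11 100] [439.4 185.3] z 82 [ 514.  -357.8]
green [387 225  26  27 633] [399.4 238. ] z 6 [ 403.1 -292.9]
green [302 258  30  29 645] [316.7 272.1] z 6 [ 324.  -107.9]
green [391 274  29  29 648] [404.8 287.7] z 6 [ 292.6 -304.6]
```

View pics/crop1.png

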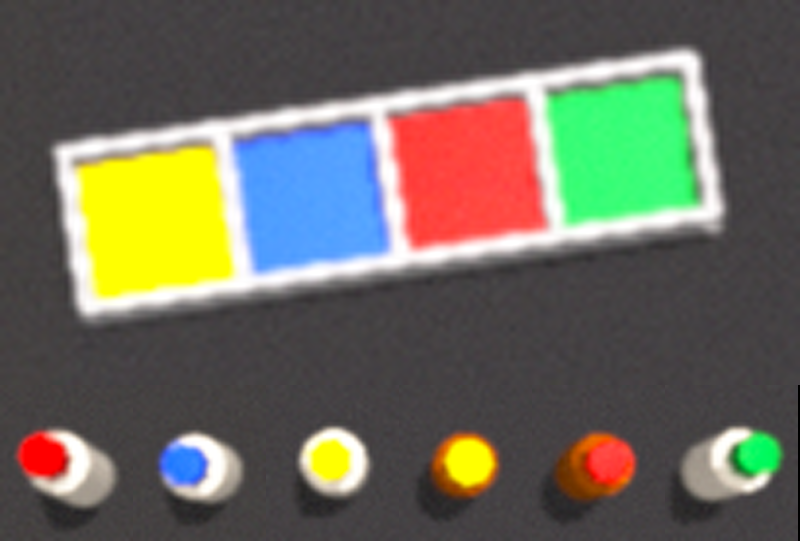

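The crop confirms the target: the caddy's end bay has the green pad at (310,140), bay order left to right is yellow, blue, red, green, and the white and amber bodies are clear. Next I refine positions with both cameras.

```bash
cat >> h.py <<'E'
def shift(target):
    "tool-frame shift (m) from measured pose to world target (mm) and yaw turn (deg) to make tool y = pad x"
    from plant import monitor
    s=monitor.sense();r=rot(s["tcp_rot"])
    d=r.inv().apply(np.array(target)-s["tcp_pos"])/1000
    T=R.from_matrix(np.array([[-PY[1],-PY[0]][::-1]+[0]]).T.repeat(3,1)) if 0 else None
    x=np.array([*PADY,0]);z=np.array([0,0,-1.]);G=R.from_matrix(np.c_[x,np.cross(z,x),z])
    print("t",s["clock"],"pos",s["tcp_pos"].round(1),"shift",d.round(4),"turn",(r.inv()*G).as_rotvec(degrees=True).round(1),"open",round(s["opening"],1),"F",s["contact_force"].round(1))
PADY=np.array([-.174,.985])/np.hypot(.174,.985)
E
sed -i '/if 0 else None/d' h.py
python3 - <<'E'
from h import *
from scipy.optimize import least_squares
t=dict(np.load("top0.npz"));s=dict(np.load("scene0.npz"))
T={"red":[121,166],"blue":[174,215.3],"yellow":[242.1,213.8],"green":[438.8,185.6],"amb_r":[362.5,210.3],"amb_y":[302.5,222.4]}
S={"red":[410,276],"blue":[375.5,225],"yellow":[319.5,203.5],"green":[170,165],"amb_r":[231.5,173],"amb_y":[278.5,183]}
f=s["frame"][:,:,::-1]
b=[cv2.resize(f[int(v)-15:int(v)+35,int(u)-20:int(u)+20],(266,300),interpolation=cv2.INTER_CUBIC) for u,v in S.values()]
cv2.imwrite("pics/crop2.png",np.vstack([np.hstack(b[:3]),np.hstack(b[3:])]))
for n in T:
    fn=lambda p:np.r_[(pix(t,[*p,76])-T[n])[0],(pix(s,[*p,72])-S[n])[0]]
    a=least_squares(fn,[500,0]);print(n,a.x.round(1),fn(a.x).round(1),world(t,T[n],78)[0,:2].round(1),world(s,S[n],72)[0,:2].round(1))
for n,uv in {"y":(304,265),"b":(280,259),"r":(256,251.5),"g":(233,245)}.items(): print(n,world(s,uv,6)[0,:2].round(1))
shift([520,330,230])
E
```

```text
red [543.3 318.1] [-1.4  0.1 -1.3 -0.3] [543.2 314.5] [542.8 320.7]
blue [441.8 202. ] [-1.  -0.3 -0.8 -0.9] [441.1 199.5] [443.7 204.7]
yellow [446.3  57.9] [-0.4  0.3 -0.5  0.1] [446.7  57. ] [445.4  58.9]
green [ 514.  -358.2] [-0.2  0.1 -0.3 -0.2] [ 513.9 -357.9] [ 514.2 -357.1]
amb_r [ 458.6 -195.7] [-0.4  0.  -0.5 -0.3] [ 458.6 -196.2] [ 459.2 -193.9]
amb_y [430.8 -68.8] [-0.7  0.1 -0.8 -0.5] [430.9 -70.1] [431.4 -66.1]
y [585.2  91.8]
b [598.   33.8]
r [607.1 -28.1]
g [618.  -88.1]
t 0.1 pos [222.7 610.3 303.1] shift [-0.3754 -0.1613  0.0734] turn [-0.1  0.1 59.9] open 85.3 F [ 0.4  0.1 -0.8]
```

View pics/crop2.png

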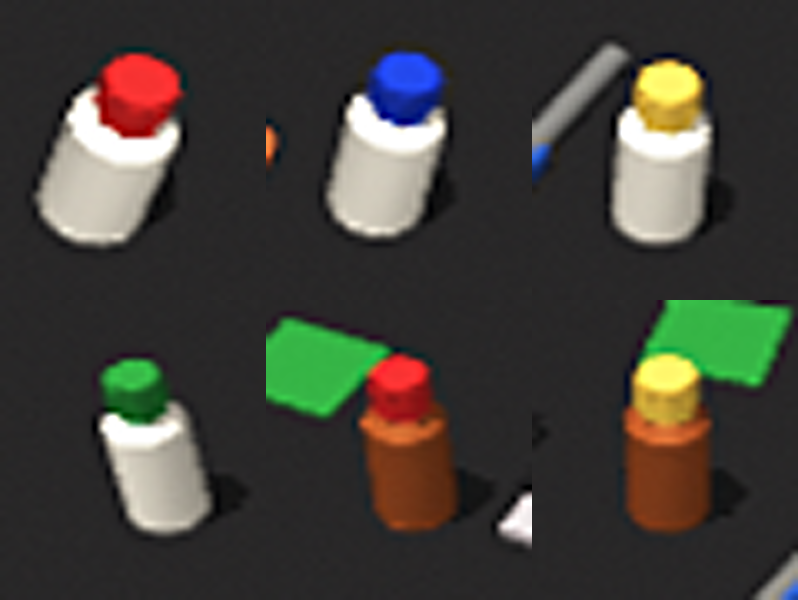

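The caps match my pixel readings and the two views agree to within about 5 mm. I'm moving towards bottle_red.

carry_out(moves="-0.05 -0.02 0.01 0 0 7.5 1; -0.1 -0.04 0.02 0 0 15 1; -0.15 -0.06 0.03 0 0 22.5 1; -0.2 -0.08 0.04 0 0 30 1; -0.25 -0.1 0.05 0 0 37.5 1")

```text
clock: 0.72
tcp_pos: [424.4, 429.5, 253.4]
tcp_rot: [-0.0, 0.483, 0.876, -0.0]
contact_force: [0.1, 0.3, 0.4]
opening: 85.6
finger_force: 0.0
```

```bash
python3 -c "
from h import *
shift([543,318,230])"
```

```text
t 0.725 pos [424.4 429.5 253.4] shift [-0.1576  0.0409  0.0234] turn [-0.   0.  22.2] open 85.6 F [0.1 0.3 0.4]
```

carry_out(moves="-0.053 0.014 0.008 0 0 7.5 1; -0.105 0.027 0.016 0 0 15 1; -0.158 0.041 0.024 0 0 22.3 1; -0.158 0.041 0.024 0 0 22.3 1; -0.158 0.041 0.024 0 0 22.3 1")

```text
clock: 1.35
tcp_pos: [542.4, 319.9, 229.5]
tcp_rot: [-0.0, 0.642, 0.767, -0.0]
contact_force: [0.2, 1.4, -0.4]
opening: 85.4
finger_force: 0.0
```

```bash
python3 -c "
from h import *
shift([543,318,100])
from plant import imaging
c=imaging.capture('wrist');cv2.imwrite('pics/w1.png',c['frame'][:,:,::-1]);print(pix(c,[[543,318,82],[543,318,0]]))"
```

```text
t 1.35 pos [542.4 319.9 229.5] shift [-0.002   0.0004  0.1295] turn [-0.1  0.   0.2] open 85.4 F [ 0.2  1.4 -0.4]
[[280.36217095 223.4370053 ]
 [280.17753761 191.02971941]]
```

View pics/w1.png

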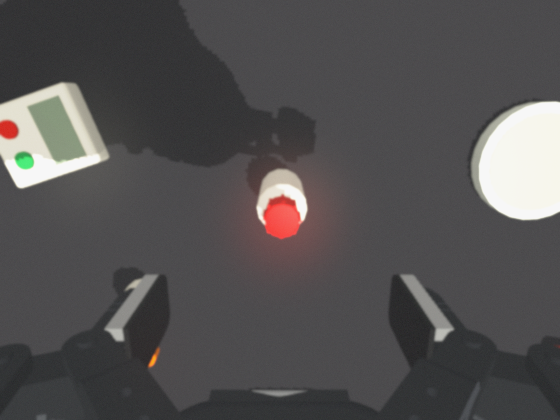

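The wrist view shows bottle_red between the open fingers, cap at (282,219) against a predicted (280,223), which is about 3 mm off. The descent is clear.

carry_out(moves="-0.001 0 0.04 0 0 0 1; -0.001 0 0.08 0 0 0 1; -0.001 0 0.115 0 0 0 1; -0.001 0 0.13 0 0 0 1; -0.001 0 0.13 0 0 0 1")

```text
clock: 2.02
tcp_pos: [542.1, 319.4, 99.5]
tcp_rot: [-0.0, 0.641, 0.767, -0.001]
contact_force: [-0.2, -0.3, -0.5]
opening: 85.4
finger_force: 0.0
```

carry_out(moves="0 0 0 0 0 0 0.5; 0 0 0 0 0 0 0.4; 0 0 0 0 0 0 0.3; 0 0 0 0 0 0 0.2; 0 0 0 0 0 0 0.2")

```text
clock: 2.65
tcp_pos: [543.4, 319.0, 101.1]
tcp_rot: [0.0, 0.642, 0.767, 0.001]
contact_force: [-0.9, -0.7, 5.6]
opening: 32.3
finger_force: 59.1
```

carry_out(moves="0 0 -0.03 0 0 0 0.2; 0 0 -0.08 0 0 0 0.2; 0 0 -0.12 0 0 0 0.2; -0.04 0 -0.12 0 0 0 0.2; -0.09 0.002 -0.12 0 0 0 0.2")

```text
clock: 3.28
tcp_pos: [560.7, 230.7, 220.9]
tcp_rot: [0.0, 0.641, 0.768, 0.001]
contact_force: [-0.3, -1.1, -1.2]
opening: 32.2
finger_force: 59.8
```

carry_out(moves="-0.055 0.001 0 0 0 0 0.2; -0.11 0.002 0 0 0 0 0.2; -0.165 0.003 0 0 0 0 0.2; -0.22 0.003 0 0 0 0 0.2; -0.255 0.003 0 0 0 0 0.2")

```text
clock: 3.9
tcp_pos: [608.7, -23.5, 220.5]
tcp_rot: [0.0, 0.643, 0.766, 0.0]
contact_force: [0.4, 0.2, -0.2]
opening: 32.0
finger_force: 59.8
```

```bash
python3 -c "
from h import *
shift([610.5,-28.6,107])
from plant import imaging
c=imaging.capture('scene');cv2.imwrite('pics/s1.png',cv2.resize(c['frame'][100:310,140:440,::-1],(800,560)))"
```

```text
t 3.9 pos [608.7 -23.5 220.5] shift [-0.0052  0.0008  0.1135] turn [ 0.  0. -0.] open 32.0 F [ 0.4  0.2 -0.2]
```

View pics/s1.png

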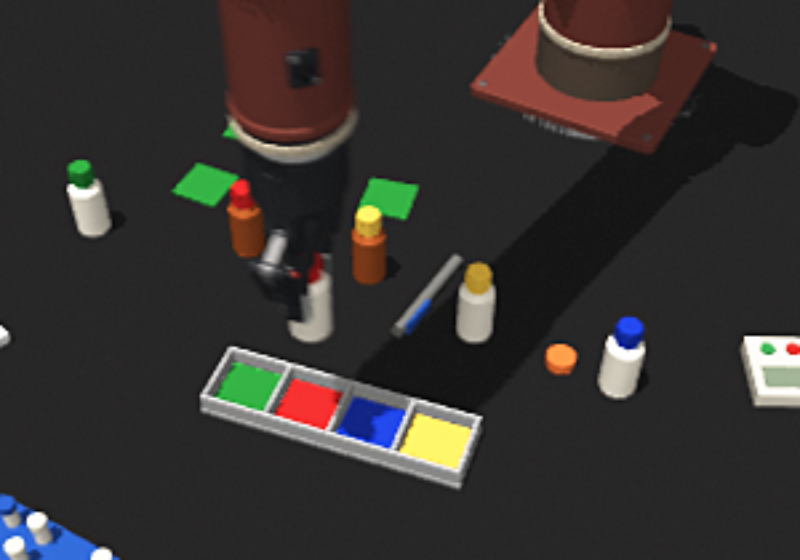

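The scene view shows bottle_red held upright above the caddy at crop (312,300). Both ambers are undisturbed. I'm lowering it onto the red pad.

carry_out(moves="-0.005 0.001 0.04 0 0 0 0.2; -0.005 0.001 0.08 0 0 0 0.2; -0.005 0.001 0.1 0 0 0 0.2; -0.005 0.001 0.108 0 0 0 0.2; -0.005 0.001 0.113 0 0 0 0.2")

```text
clock: 4.58
tcp_pos: [611.2, -24.7, 107.7]
tcp_rot: [0.001, 0.642, 0.767, 0.0]
contact_force: [1.4, -0.2, 0.2]
opening: 32.3
finger_force: 59.8
```

carry_out(moves="0 0 0.0005 0 0 0 0.2; 0 0 0.0005 0 0 0 0.45; 0 0 0.0005 0 0 0 0.6; 0 0 0.0005 0 0 0 0.8; 0 0 0.0005 0 0 0 1")

```text
clock: 5.2
tcp_pos: [610.6, -24.8, 106.5]
tcp_rot: [0.0, 0.642, 0.767, 0.0]
contact_force: [0.4, 0.4, 0.6]
opening: 83.8
finger_force: 0.0
```

```bash
python3 -c "
from h import *
shift([441.8,202,225])"
```

```text
t 5.2 pos [610.6 -24.8 106.5] shift [ 0.253  -0.1261 -0.1185] turn [0.  0.  0.1] open 83.8 F [0.4 0.4 0.6]
```

carry_out(moves="0 0 -0.05 0 0 0 1; 0 0 -0.1 0 0 0 1; 0.03 -0.015 -0.119 0 0 0 1; 0.08 -0.04 -0.119 0 0 0 1; 0.13 -0.065 -0.119 0 0 0 1")

```text
clock: 5.82
tcp_pos: [522.8, 92.7, 225.8]
tcp_rot: [0.0, 0.642, 0.767, 0.0]
contact_force: [-0.3, 1.4, 0.1]
opening: 85.3
finger_force: 0.0
```

carry_out(moves="0.05 -0.025 0 0 0 0 1; 0.1 -0.05 0 0 0 0 1; 0.123 -0.061 0 0 0 0 1; 0.123 -0.061 0 0 0 0 1; 0.123 -0.061 0 0 0 0 1")

```text
clock: 6.45
tcp_pos: [442.4, 201.2, 225.5]
tcp_rot: [0.0, 0.642, 0.767, 0.0]
contact_force: [0.2, -0.6, -0.5]
opening: 85.4
finger_force: 0.0
```

```bash
python3 -c "
from h import *
shift([441.8,202,100])
from plant import imaging
c=imaging.capture('scene');cv2.imwrite('pics/s2.png',cv2.resize(c['frame'][190:300,200:440,::-1],(800,367)))"
```

```text
t 6.45 pos [442.4 201.2 225.5] shift [ 0.0009 -0.0005  0.1255] turn [0.  0.  0.1] open 85.4 F [ 0.2 -0.6 -0.5]
```

View pics/s2.png

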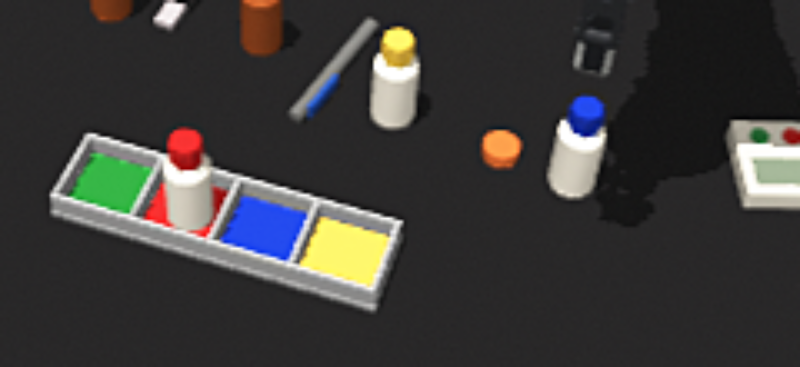

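Bottle_red stands upright in the red bay, base at crop (190,218). Blue is next, and the arm is directly above it.

carry_out(moves="0.001 0 0.04 0 0 0 1; 0.001 0 0.08 0 0 0 1; 0.001 0 0.115 0 0 0 1; 0.001 0 0.126 0 0 0 1; 0.001 0 0.126 0 0 0 1")

```text
clock: 7.12
tcp_pos: [442.1, 202.4, 99.5]
tcp_rot: [0.0, 0.642, 0.767, -0.0]
contact_force: [0.7, -0.6, 0.6]
opening: 85.5
finger_force: 0.0
```

carry_out(moves="0 0 0 0 0 0 0.5; 0 0 0 0 0 0 0.4; 0 0 0 0 0 0 0.3; 0 0 0 0 0 0 0.2; 0 0 0 0 0 0 0.2")

```text
clock: 7.75
tcp_pos: [442.2, 203.3, 100.4]
tcp_rot: [0.0, 0.642, 0.767, 0.001]
contact_force: [-1.7, 0.1, 8.3]
opening: 32.1
finger_force: 59.3
```

carry_out(moves="0 0 -0.03 0 0 0 0.2; 0 0 -0.08 0 0 0 0.2; 0 0 -0.12 0 0 0 0.2; -0.03 0.02 -0.12 0 0 0 0.2; -0.07 0.045 -0.12 0 0 0 0.2")

```text
clock: 8.38
tcp_pos: [498.8, 142.6, 220.5]
tcp_rot: [0.0, 0.641, 0.768, 0.001]
contact_force: [0.2, 0.7, 0.1]
opening: 32.1
finger_force: 59.7
```

carry_out(moves="-0.04 0.026 0 0 0 0 0.2; -0.08 0.052 0 0 0 0 0.2; -0.11 0.071 0 0 0 0 0.2; -0.125 0.081 0 0 0 0 0.2; -0.125 0.081 0 0 0 0 0.2")

```text
clock: 9.0
tcp_pos: [600.3, 32.7, 219.3]
tcp_rot: [0.0, 0.642, 0.766, -0.0]
contact_force: [0.1, 0.6, -0.8]
opening: 32.1
finger_force: 59.7
```

```bash
python3 -c "
from h import *
shift([600,31.2,106.5])"
```

```text
t 9.0 pos [600.3  32.7 219.3] shift [-0.0014 -0.0005  0.1128] turn [-0.   0.   0.1] open 32.1 F [ 0.1  0.6 -0.8]
```

carry_out(moves="-0.002 0 0.04 0 0 0 0.2; -0.002 0 0.08 0 0 0 0.2; -0.002 0 0.1 0 0 0 0.2; -0.002 0 0.108 0 0 0 0.2; -0.002 0 0.113 0 0 0 0.2")

```text
clock: 9.62
tcp_pos: [601.0, 31.8, 107.1]
tcp_rot: [0.0, 0.642, 0.767, 0.001]
contact_force: [-0.2, -0.3, -1.0]
opening: 31.7
finger_force: 59.7
```

carry_out(moves="0 0 0.0005 0 0 0 0.2; 0 0 0.0005 0 0 0 0.45; 0 0 0.0005 0 0 0 0.6; 0 0 0.0005 0 0 0 0.8; 0 0 0.0005 0 0 0 1")

```text
clock: 10.25
tcp_pos: [600.5, 31.4, 106.0]
tcp_rot: [0.0, 0.642, 0.767, 0.0]
contact_force: [0.4, -0.3, -0.3]
opening: 83.7
finger_force: 0.0
```

carry_out(moves="0 0 -0.05 0 0 0 1; 0 0 -0.1 0 0 0 1; 0.01 -0.03 -0.119 0 0 0 1; 0.03 -0.08 -0.119 0 0 0 1; 0.045 -0.13 -0.119 0 0 0 1")

```text
clock: 10.88
tcp_pos: [463.2, 53.1, 225.0]
tcp_rot: [0.0, 0.642, 0.767, 0.0]
contact_force: [0.5, 0.8, 0.6]
opening: 85.3
finger_force: 0.0
```

carry_out(moves="0.007 -0.017 0 0 0 0 1; 0.007 -0.017 0 0 0 0 1; 0.007 -0.017 0 0 0 0 1; 0.007 -0.017 0 0 0 0 1")

```text
clock: 11.38
tcp_pos: [447.4, 56.3, 224.9]
tcp_rot: [0.0, 0.642, 0.767, -0.0]
contact_force: [1.2, 0.2, 1.2]
opening: 85.5
finger_force: 0.0
```

```bash
python3 -c "
from h import *
shift([446.3,57.9,100])
from plant import imaging
c=imaging.capture('scene');cv2.imwrite('pics/s3.png',cv2.resize(c['frame'][160:300,200:440,::-1],(800,467)))"
```

```text
t 11.375 pos [447.4  56.3 224.9] shift [ 0.0019 -0.0008  0.1249] turn [-0.   0.   0.1] open 85.5 F [1.2 0.2 1.2]
```

View pics/s3.png

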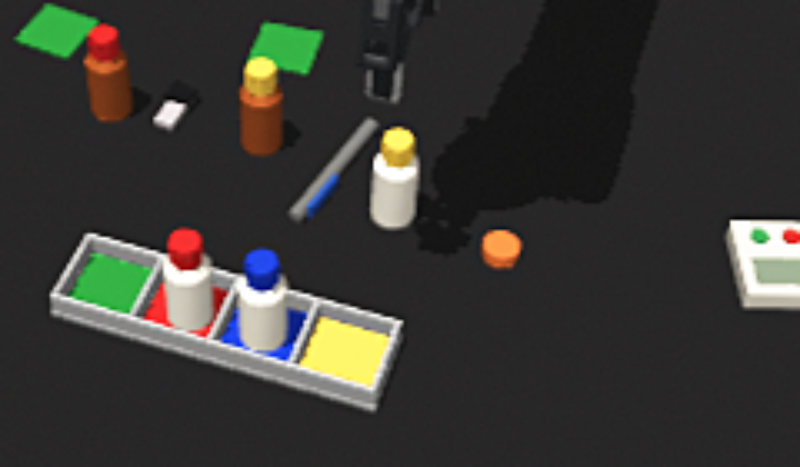

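Blue stands upright in its bay at crop (263,340). Now yellow, with the fingers directly over it.

carry_out(moves="0.002 -0.001 0.04 0 0 0 1; 0.002 -0.001 0.08 0 0 0 1; 0.002 -0.001 0.115 0 0 0 1; 0.002 -0.001 0.125 0 0 0 1; 0.002 -0.001 0.125 0 0 0 1")

```text
clock: 12.05
tcp_pos: [445.5, 58.1, 100.0]
tcp_rot: [0.0, 0.642, 0.767, -0.001]
contact_force: [-1.3, -0.7, 0.6]
opening: 85.4
finger_force: 0.0
```

carry_out(moves="0 0 0 0 0 0 0.5; 0 0 0 0 0 0 0.4; 0 0 0 0 0 0 0.3; 0 0 0 0 0 0 0.2; 0 0 0 0 0 0 0.2")

```text
clock: 12.68
tcp_pos: [445.8, 58.6, 100.8]
tcp_rot: [0.0, 0.642, 0.767, 0.001]
contact_force: [-1.5, 0.0, 8.2]
opening: 32.3
finger_force: 58.7
```

carry_out(moves="0 0 -0.03 0 0 0 0.2; 0 0 -0.08 0 0 0 0.2; 0 0 -0.12 0 0 0 0.2; 0.002 0.03 -0.12 0 0 0 0.2; 0.004 0.07 -0.12 0 0 0 0.2")

```text
clock: 13.3
tcp_pos: [514.2, 75.1, 221.3]
tcp_rot: [0.0, 0.642, 0.767, 0.001]
contact_force: [0.4, 0.1, -0.6]
opening: 32.0
finger_force: 60.0
```

carry_out(moves="0.002 0.04 0 0 0 0 0.2; 0.004 0.065 0 0 0 0 0.2; 0.004 0.077 0 0 0 0 0.2; 0.004 0.077 0 0 0 0 0.2; 0.004 0.077 0 0 0 0 0.2")

```text
clock: 13.92
tcp_pos: [587.8, 91.8, 220.0]
tcp_rot: [-0.0, 0.642, 0.767, -0.0]
contact_force: [-0.3, 0.1, -0.5]
opening: 32.1
finger_force: 60.0
```

```bash
python3 -c "
from h import *
shift([589.5,90.8,106.5])"
```

```text
t 13.925 pos [587.8  91.8 220. ] shift [-0.0013  0.0016  0.1135] turn [-0.  -0.   0.1] open 32.1 F [-0.3  0.1 -0.5]
```

carry_out(moves="-0.001 0.001 0.04 0 0 0 0.2; -0.001 0.001 0.08 0 0 0 0.2; -0.001 0.001 0.1 0 0 0 0.2; -0.001 0.001 0.108 0 0 0 0.2; -0.001 0.001 0.113 0 0 0 0.2")

```text
clock: 14.55
tcp_pos: [590.2, 91.4, 107.7]
tcp_rot: [0.0, 0.642, 0.767, 0.001]
contact_force: [0.6, 0.3, 0.7]
opening: 32.0
finger_force: 60.0
```

carry_out(moves="0 0 0.0005 0 0 0 0.2; 0 0 0.0005 0 0 0 0.45; 0 0 0.0005 0 0 0 0.6; 0 0 0.0005 0 0 0 0.8; 0 0 0.0005 0 0 0 1")

```text
clock: 15.18
tcp_pos: [589.8, 91.4, 106.5]
tcp_rot: [0.0, 0.642, 0.767, 0.0]
contact_force: [0.3, 0.2, 0.4]
opening: 83.8
finger_force: 0.0
```

carry_out(moves="0 0 -0.05 0 0 0 1; 0 0 -0.1 0 0 0 1; -0.03 -0.01 -0.119 0 0 0 1; -0.08 -0.03 -0.119 0 0 0 1; -0.13 -0.05 -0.119 0 0 0 1")

```text
clock: 15.8
tcp_pos: [563.1, -46.7, 225.9]
tcp_rot: [0.0, 0.641, 0.767, 0.0]
contact_force: [-0.0, -1.6, -0.5]
opening: 85.2
finger_force: 0.0
```

carry_out(moves="-0.055 -0.02 0 0 0 0 1; -0.11 -0.04 0 0 0 0 1; -0.165 -0.06 0 0 0 0 1; -0.22 -0.08 0 0 0 0 1; -0.26 -0.095 0 0 0 0 1")

```text
clock: 16.42
tcp_pos: [514.7, -320.9, 225.7]
tcp_rot: [0.0, 0.642, 0.766, -0.0]
contact_force: [1.4, 0.1, 0.1]
opening: 85.3
finger_force: 0.0
```

carry_out(moves="-0.035 -0.007 0 0 0 0 1; -0.039 -0.008 0 0 0 0 1; -0.039 -0.008 0 0 0 0 1")

```text
clock: 16.8
tcp_pos: [514.8, -357.5, 225.2]
tcp_rot: [-0.0, 0.642, 0.767, 0.0]
contact_force: [0.9, 0.4, -0.1]
opening: 85.6
finger_force: 0.0
```

```bash
python3 -c "
from h import *
shift([514,-358,100])
from plant import imaging
c=imaging.capture('scene');cv2.imwrite('pics/s4.png',cv2.resize(c['frame'][130:300,140:400,::-1],(800,523)))"
```

```text
t 16.8 pos [ 514.8 -357.5  225.2] shift [-0.0004 -0.0009  0.1252] turn [-0.  -0.   0.1] open 85.6 F [ 0.9  0.4 -0.1]
```

View pics/s4.png

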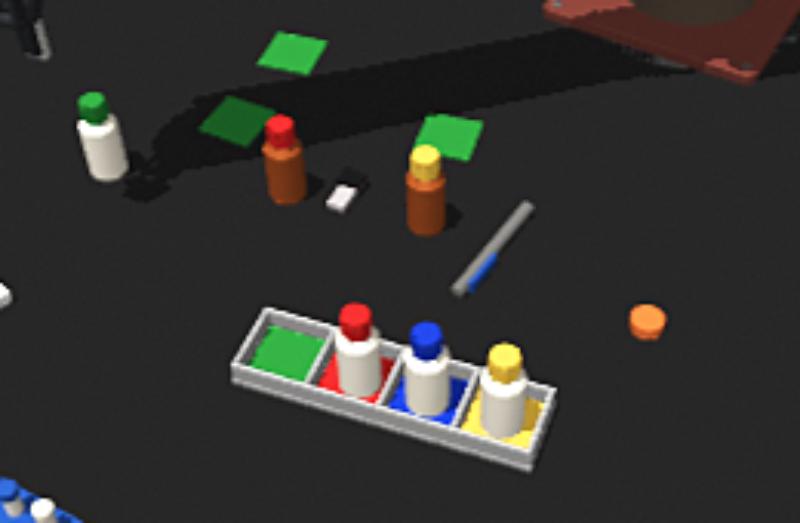

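Three bottles stand upright in the matching bays, at crop (358,370) for red, (428,390) for blue and (502,410) for yellow. Now green.

carry_out(moves="0 -0.001 0.04 0 0 0 1; 0 -0.001 0.08 0 0 0 1; 0 -0.001 0.115 0 0 0 1; 0 -0.001 0.125 0 0 0 1; 0 -0.001 0.125 0 0 0 1")

```text
clock: 17.48
tcp_pos: [514.2, -357.3, 100.7]
tcp_rot: [-0.0, 0.641, 0.767, 0.0]
contact_force: [0.4, 0.3, 0.5]
opening: 85.7
finger_force: 0.0
```

carry_out(moves="0 0 0 0 0 0 0.5; 0 0 0 0 0 0 0.4; 0 0 0 0 0 0 0.3; 0 0 0 0 0 0 0.2; 0 0 0 0 0 0 0.2")

```text
clock: 18.1
tcp_pos: [514.2, -358.4, 101.5]
tcp_rot: [0.001, 0.642, 0.767, 0.0]
contact_force: [-1.2, 1.1, 7.2]
opening: 32.0
finger_force: 59.5
```

carry_out(moves="0 0 -0.03 0 0 0 0.2; 0 0 -0.08 0 0 0 0.2; 0 0 -0.12 0 0 0 0.2; 0.03 0.02 -0.12 0 0 0 0.2; 0.07 0.045 -0.12 0 0 0 0.2")

```text
clock: 18.73
tcp_pos: [545.7, -281.7, 221.5]
tcp_rot: [0.001, 0.643, 0.766, 0.0]
contact_force: [0.2, 0.4, -0.8]
opening: 32.3
finger_force: 59.6
```

carry_out(moves="0.045 0.027 0 0 0 0 0.2; 0.09 0.054 0 0 0 0 0.2; 0.135 0.081 0 0 0 0 0.2; 0.165 0.1 0 0 0 0 0.2; 0.177 0.107 0 0 0 0 0.2")

```text
clock: 19.35
tcp_pos: [620.6, -85.4, 220.4]
tcp_rot: [-0.0, 0.64, 0.768, 0.0]
contact_force: [-0.1, -0.4, -1.1]
opening: 31.9
finger_force: 59.6
```

carry_out(moves="0 0 0 0 0 0 0.2; 0 0 0 0 0 0 0.2")

```text
clock: 19.6
tcp_pos: [619.2, -90.4, 220.6]
tcp_rot: [0.0, 0.643, 0.766, -0.0]
contact_force: [-0.9, -0.6, -0.7]
opening: 32.0
finger_force: 59.6
```

```bash
python3 -c "
from h import *
shift([620.9,-88.4,106.5])"
```

```text
t 19.6 pos [619.2 -90.4 220.6] shift [0.0018 0.002  0.1141] turn [-0.  0. -0.] open 32.0 F [-0.9 -0.6 -0.7]
```

carry_out(moves="0.001 0.001 0.04 0 0 0 0.2; 0.001 0.001 0.08 0 0 0 0.2; 0.001 0.001 0.1 0 0 0 0.2; 0.001 0.001 0.108 0 0 0 0.2; 0.001 0.001 0.114 0 0 0 0.2")

```text
clock: 20.23
tcp_pos: [621.2, -87.6, 107.3]
tcp_rot: [0.001, 0.642, 0.767, 0.0]
contact_force: [-9.4, -1.0, 54.8]
opening: 31.9
finger_force: 67.1
```

carry_out(moves="0 0 0 0 0 0 0.2; 0 0 0 0 0 0 0.45; 0 0 0 0 0 0 0.6; 0 0 0 0 0 0 0.8; 0 0 0 0 0 0 1")

```text
clock: 20.85
tcp_pos: [620.7, -86.9, 106.5]
tcp_rot: [0.0, 0.642, 0.767, 0.0]
contact_force: [-0.3, 0.9, -0.4]
opening: 83.8
finger_force: 0.0
```

carry_out(moves="0 0 -0.05 0 0 0 1; 0 0 -0.1 0 0 0 1; -0.03 0 -0.16 0 0 0 1; -0.08 0 -0.18 0 0 0 1; -0.13 0 -0.18 0 0 0 1")

```text
clock: 21.48
tcp_pos: [644.7, -216.3, 289.5]
tcp_rot: [0.002, 0.641, 0.767, 0.001]
contact_force: [0.3, -1.0, -0.2]
opening: 85.4
finger_force: 0.0
```

carry_out(moves="-0.05 0 0 0 0 0 1; -0.1 0 0 0 0 0 1; -0.13 0 0 0 0 0 1; -0.13 0 0 0 0 0 1; -0.13 0 0 0 0 0 1")

```text
clock: 22.1
tcp_pos: [666.7, -342.1, 286.2]
tcp_rot: [-0.0, 0.642, 0.767, 0.0]
contact_force: [0.1, -0.4, -0.8]
opening: 85.6
finger_force: 0.0
```

```bash
python3 - <<'E'
from h import *
from plant import imaging
shift([0,0,0])
t=imaging.capture('top');s=imaging.capture('scene')
f=np.ascontiguousarray(t['frame'][:,:,::-1]);h=cv2.cvtColor(f,cv2.COLOR_BGR2HSV)
P={"y":(589.5,90.8),"b":(600,31.2),"r":(610.5,-28.6),"g":(620.9,-88.4)}
g=np.ascontiguousarray(s['frame'][:,:,::-1]);
a=cv2.resize(f[110:180,205:340],(800,415),interpolation=cv2.INTER_CUBIC)
k=5;b=cv2.resize(g[200:290,200:360],(800,450),interpolation=cv2.INTER_CUBIC)
for n,p in P.items():
    print(n,"pred top cap",pix(t,[*p,88])[0].round(1),"pred scene cap ctr/base",pix(s,[[*p,77],[*p,6]]).round(1).tolist())
    u=((pix(t,[*p,88])[0]-[205,110])*800/135);cv2.drawMarker(a,tuple(int(i) for i in u),(255,255,255),0,14,1)
    # ring where the foot should be
    th=np.linspace(0,6.28,60);C=np.c_[p[0]+17*np.cos(th),p[1]+17*np.sin(th),0*th+6]
    cv2.polylines(b,[((pix(s,C)-[200,200])*k).astype(np.int32)],True,(255,0,255),1)
cv2.imwrite("pics/fin_t.png",a);cv2.imwrite("pics/fin_s.png",b)
cv2.imwrite("pics/full.png",g)
E
```

```text
t 22.1 pos [ 666.7 -342.1  286.2] shift [ 0.4544 -0.5957  0.2865] turn [-0.  -0.   0.2] open 85.6 F [ 0.1 -0.4 -0.8]
y pred top cap [227.2 145.4] pred scene cap ctr/base [[303.8, 247.5], [302.8, 266.1]]
b pred top cap [255.7 141. ] pred scene cap ctr/base [[278.3, 240.4], [278.6, 259.2]]
r pred top cap [284.2 136.6] pred scene cap ctr/base [[253.5, 233.5], [255.1, 252.4]]
g pred top cap [312.6 132.3] pred scene cap ctr/base [[229.4, 226.8], [232.2, 245.7]]
```

View pics/fin_t.png

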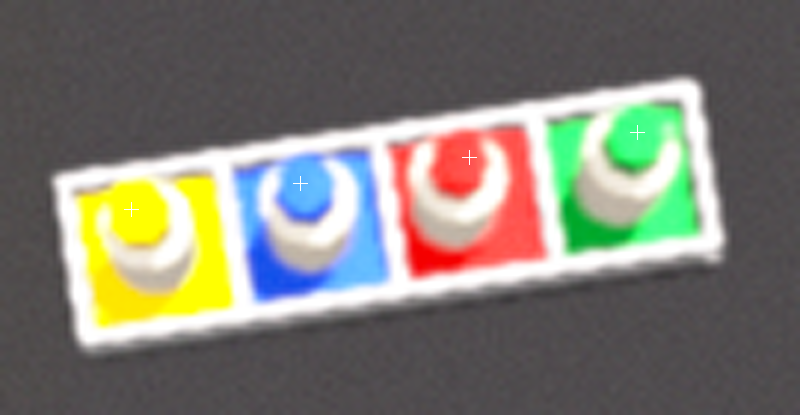

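View pics/fin_s.png

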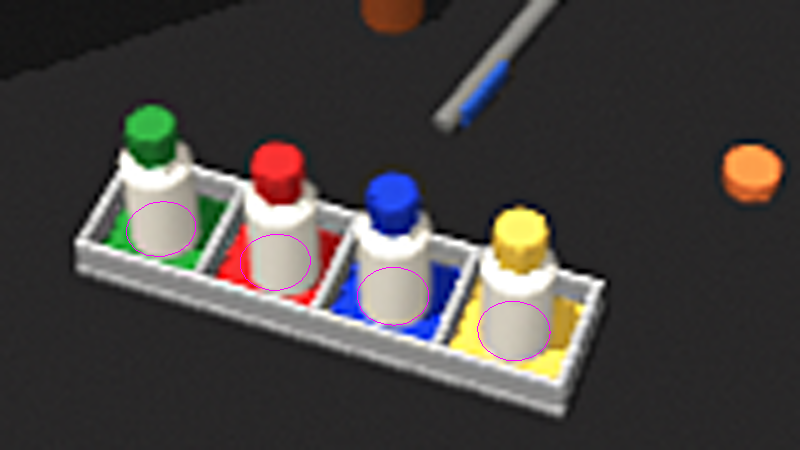

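View pics/full.png

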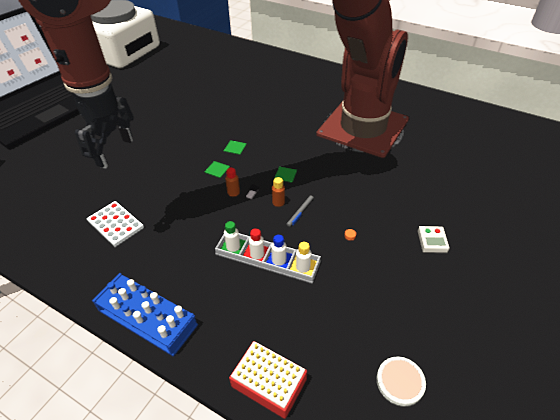

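All four bottles stand upright with their feet within a few mm of the pad centres. The ambers are still at their starting pixels, (232,182) and (278,192), and the arm is clear.

```bash
python3 -c "
from plant import ticket
print(ticket.sign_off())"
```

```text
the job is handed in; nothing more can be done
None
```

I handed the job in at about 22 s: all four white bottles stand upright on the pads matching their caps, the two amber bottles were left alone, and the arm is clear; the hand-in gave no verdict back.

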